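# Load a plate and its backing board into a tilted drilling jig

### The arm

A 7-joint arm with a two-finger parallel gripper is mounted at the origin on a cart in front of the work surface, level with it; the furniture and walls round the work are solid. World frame = base frame: x ahead of the robot, y to its left, z up, the work surface at z = 0. Lengths are in m, angles in rad, forces in N, time in s.
With the tool pointing down it reaches from about 0.35 to 0.9 m from the base axis. Payload 19.9 kg.
Tool frame: the origin (TCP) lies on the front face of the gripper's body, between the roots of the fingers; the fingertips stand ahead of it and the grasp point (between the pads) lies 54 mm ahead of it (r.finger_overhang is the z of the fingertips in the tool frame, in m); z points along the fingers, y is the line along which they close (so a half turn about z gives the same grasp; the last joint's range is limited). The gripper opens to 85 mm and grips with 20 to 120 N. Pads are 22 mm wide; open, the fingers measure 114 mm over their backs; the gripper's body (76 mm by 85 mm) begins 54 mm behind the grasp point. The pads swing forward as they close: fully open they stand 13 mm farther back than shut.
Start: joints at [1.183, 0.417, -0.01, 1.614, 0.005, 1.111, -0.053], TCP at [0.212, -0.588, 0.304] pointing down, gripper open.
Joint ranges: [-2.81, 2.81], [-0.39, 2.02], [-1.27, 1.25], [0.06, 2.57], [-1.19, 4.33], [0.19, 2], [-2.82, 2.82]. Speed limits (rad/s): [1.89, 1.89, 2.39, 2.39, 3.01, 3.01, 3.01].

### API

Orientations are given as a unit quaternion [x, y, z, w].
In Python, from station import r gives the robot as it stands.
- The arm moves only by the tool play_rows, never from a script. Its argument "steps" is a list that holds one entry, the list of rows, each a list of 4 numbers: the shift along the tool's x, y, z in m, then the turn about the tool's z in degrees. A call has 1 to 5 rows; each row shifts and turns the commanded pose from where the row before left it, along the tool's axes as they then stand; what a row does not reach is not made up. A row lasts 1/8 s, in which the tool goes at most 62.5 mm and 10.7 degrees, less where a joint would pass 70% of its speed; a pose out of reach is approached as far as the arm can. A call with a gripper value outside its range is refused whole. "claw" is the closure, from -1 (fully open) to 1 (shut), set as the call begins (left out, the last holds). The fingers move at their own pace and stop on an object; "squeeze" is the grip in N (left out, the last holds). Time passes only in rows, so rows that do not move let the fingers close. It gives the time, the measured TCP pose, the force, the opening and the grip force at its end, in the units of the state.
- r.get_state(): the state, without advancing time (a new reading comes with each control period).
- r.grab_frame(name): name is "scene" or "top" or "wrist"; returns a dict with "img" (384x512x3 uint8, red, green, blue), "intrinsics" (3x3 intrinsics, pixels), "position" and "rotation" of the camera in the world; the wrist camera has in their place "T_tool_cam" (4x4, takes a point from camera to tool coordinates, whose origin is the TCP and whose axes are the flange's). Camera axes: x right, y up, looking along -z (the intrinsics and any distortion apply to the point x, -y, -z); pixel columns grow to the right and rows downward; lengths in m; the calibration is good to about 2 mm. A picture is of the moment at which its call begins: read the wrist's pose just before it. There is no depth.
- r.job_done(): hands the job in; it is judged then, once.
The state is a dict: "t": time; "joint_pos": joint angles; "joint_velocities": joint speeds; "joint_torque": joint torques, N m; "tcp_pos": TCP position; "tool_rot": TCP orientation; "contact_force": force on the tool from outside, world axes, zero at the start; "ft_torque": the same for the moment, N m; "grip_width": finger opening in m; "grip_force": force on a finger pad.
Only numpy, scipy, OpenCV 4.12 (cv2) and the standard library are available. Lean on these libraries where they do the work, as an engineer would, in place of code of your own. Each camera call takes 0.05 s, during which the arm holds its last target. There are 200 camera calls.

### The job

Load the tilted drilling jig: lay the plywood backing board on its sloping bed first, then the aluminium plate on top of the board, squaring each one home against both steel fences (long edge along the side fence, short edge on the low fence) and letting go of it before you go on. Then press the red handle of the toggle clamp all the way down so that its rubber tip holds the stack. Leave the other things on the bench where they are.

Things in the scene. Friction and masses are not known exactly. Their poses are not given: they have to be found in the camera images.
- jig_bed: Sloping dark steel bed (30 degrees, down towards the robot) of a grey tilting jig bolted to the bench. Origin: corner on the bed's face where the inner faces of the two steel fences meet; x up the slope, y left along the low fence, z square out of the bed. Bed: x -86..131, y -110..35 mm. A sheet that is home covers x 0..100, y -56..0 mm. A sheet laid on it may stay or slide down to the low fence.
- low_fence (a point): Middle of the upper inner edge of the low fence, a steel bar across the slope: inner face at x = 0, y -82..-8 mm, 14 mm thick, 20 mm above the bed (bed frame).
- side_fence (a point): Middle of the side fence at its upper inner edge (in the gap): two steel blocks in line up the slope on the left, inner faces at y = 0, one at x 8..26, one at x 80..104 mm, 14 mm thick, 20 mm above the bed (bed frame). The 54 mm gap between them leaves room for a finger.
- backing_board: Plywood board, 100 x 56 x 12 mm, loose, flat on the bench. Origin at the centre of its underside, x along its 100 mm, z up.
- metal_plate: Aluminium plate with two marked-out hole centres on top, 100 x 56 x 8 mm, loose, flat on the bench. Origin at the centre of its underside, x along its 100 mm, z up.
- clamp_handle (a joint): Hinge of the toggle clamp's handle, axis along the bed's y: 0 = fully raised (open), 1.13 rad = pressed down on its stop (shut). It stays where it is left; a light push (2 to 8 N on the grip) swings it down towards the bench and the robot, and the arm brings the rubber tip down over the low fence onto the stack.
- clamp_grip (a point): Middle of the red round grip (17 mm thick, 52 mm long) on the clamp's handle, on its axis, 68 mm from the handle's pivot; the grip points away from the pivot, towards the robot.
- clamp_pivot (a point): Axis of the clamp handle's pivot; at x -64, y -28, z 33.5 mm in the frame of the bed.
- clamp_tip: Sprung black rubber tip of the clamp arm, 13 mm across, origin at the centre of its face. Open, the arm stands upright in front of the low fence, up to 105 mm above the bed, at bed x -60..-5 mm, y -28 mm; shut, the tip presses with about 3 N on a 20 mm stack, 36 mm up from the low fence.
- oil_can: Blue oil can with thin spout, 192 mm high to the spout's tip; its 70 mm round body stands 25 mm towards -y of its origin (on the bench). To be left alone.
- paint_marker: White and black paint marker, 132 mm long, 16 mm thick, origin under its centre. To be left alone.
- hex_key: Black hex key, 98 x 34 x 8 mm, origin under its centre. To be left alone.
- lock_nut: Black waisted lock nut, 34 mm across, 26 mm high, origin under its centre. To be left alone.

How it is judged:
By the outcome, as a careful person would: the job done as asked, in the order asked, and still so for the second after the job is handed in, with the robot touching nothing.
It also fails if it takes over 72 s, if anything falls off the work surface, if the arm or the gripper's body presses on something with over 40 N, if the wrist force passes 120 N, or if a joint passes its speed limit or range.

## Working session

There is one attempt and no reset: what is moved stays moved. The work goes in short steps, Python scripts to look and compute and a tool call to move; the robot and the scene stay as the last step left them, time stands still between calls to the robot, and variables do not carry over. Pictures are saved under pics/ and viewed, at most 12 in all, crops included, and the job is handed in when it is done.

Besides the shell and the picture viewer there is one more tool, called after "Emit:" in YAML: its name, and indented under it one key for each argument. play_rows: Moves the arm, as the interface text tells. Its arguments: {"type":"object","properties":{"steps":{"type":"array"},"claw":{"type":"number"},"squeeze":{"type":"number"}},"required":["steps"]}

```bash
mkdir -p pics; ls
python3 - <<'E'
from station import r
import cv2,numpy as np
s=r.get_state();print(s['t'],s['tcp_pos'],s['tool_rot'],s['grip_width'],r.finger_overhang)
for n in("scene","top"):
    f=r.grab_frame(n);cv2.imwrite(f"pics/{n}0.png",f["img"][:,:,::-1]);print(n,f["intrinsics"],f["position"],f["rotation"],[k for k in f])
E
```

```text
pics
0.0 [ 0.21173738 -0.58775916  0.30324359] [ 9.85090771e-01  1.72034235e-01 -1.59579230e-04 -6.07985687e-04] 0.08528274014847216 0.0726
scene [[410.45721107   0.         257.57285307]
 [  0.         410.45721107 190.17635879]
 [  0.           0.           1.        ]] [-0.03061027  0.18520356  0.7375789 ] [-0.20562824  0.33851179  0.78017074 -0.48421113] ['img', 'intrinsics', 'position', 'rotation']
top [[464.14381696   0.         261.47997897]
 [  0.         464.14381696 192.74132248]
 [  0.           0.           1.        ]] [ 0.46959696 -0.12057147  1.2076546 ] [-0.02857343  0.02683901  0.71085672 -0.70224351] ['img', 'intrinsics', 'position', 'rotation']
```

```bash
cd pics; python3 -c "
import cv2,numpy as np
a=cv2.imread('scene0.png');b=cv2.imread('top0.png')
cv2.imwrite('both.png',cv2.resize(np.vstack([a,b]),(800,1200))[:600]);cv2.imwrite('both2.png',cv2.resize(b,(800,600)))"
```

```text
(no output)
```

View pics/both2.png

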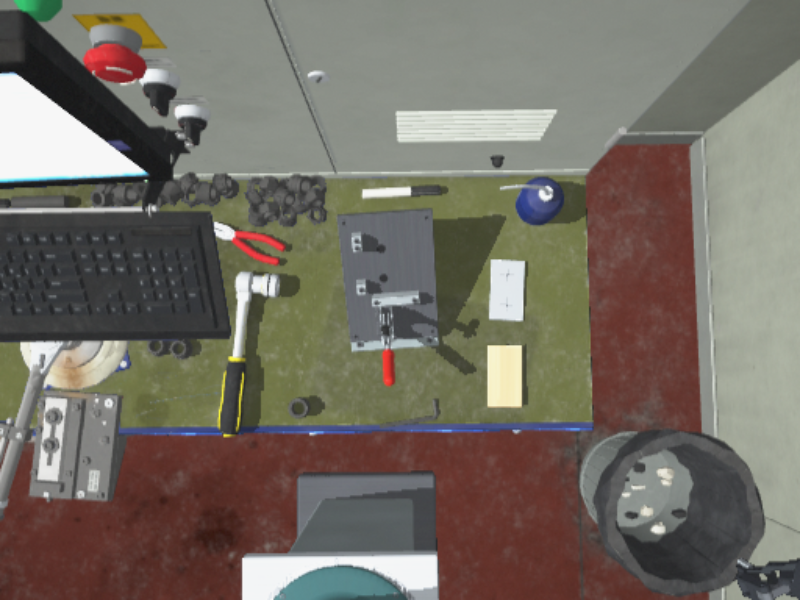

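View pics/both.png

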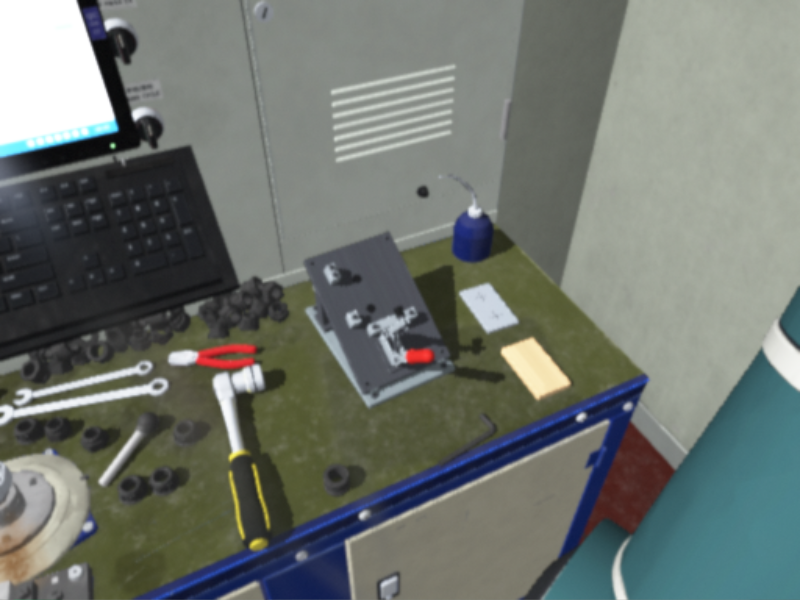

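Top view (800-px scale): the board is at about (505,376), the plate at (507,290), and the jig bed's corners are near (340,215), (432,210), (438,345), (352,350). The red handle is at (389,367). Next I'll measure all of these.

```bash
cat > h.py <<'E'
import cv2,numpy as np
from scipy.spatial.transform import Rotation as R
from scipy.optimize import least_squares
def cam(f): return np.array(f["intrinsics"]),np.array(f["position"]),R.from_quat(f["rotation"]).as_matrix() if np.size(f["rotation"])==4 else np.array(f["rotation"])
def wristcam(f,s):
    T=np.eye(4);T[:3,:3]=R.from_quat(s["tool_rot"]).as_matrix();T[:3,3]=s["tcp_pos"];T=T@np.array(f["T_tool_cam"])
    return np.array(f["intrinsics"]),T[:3,3],T[:3,:3]
def ray(c,uv,z):
    K,p,M=c;uv=np.atleast_2d(uv).astype(float)
    d=np.c_[(uv[:,0]-K[0,2])/K[0,0],-(uv[:,1]-K[1,2])/K[1,1],-np.ones(len(uv))]@M.T
    return p+d*((z-p[2])/d[:,2])[:,None]
def proj(c,X):
    K,p,M=c;q=(np.atleast_2d(X)-p)@M
    return np.c_[K[0,2]+K[0,0]*q[:,0]/-q[:,2],K[1,2]-K[1,1]*q[:,1]/-q[:,2]]
def bedRot(yaw): return R.from_euler('z',yaw).as_matrix()@R.from_euler('y',-30,degrees=True).as_matrix()
def rect(mask,c,z):
    n=cv2.findContours(mask.astype(np.uint8),cv2.RETR_EXTERNAL,cv2.CHAIN_APPROX_NONE)[0]
    k=max(n,key=cv2.contourArea)[:,0]
    P=ray(c,k,z)[:,:2]*1000
    (cx,cy),(w,h),a=cv2.minAreaRect(P.astype(np.float32))
    if w<h:w,h,a=h,w,a-90
    return cx,cy,w,h,(a+90)%180-90
E
python3 - <<'E'
from h import *
from station import r
f=r.grab_frame("top");c=cam(f);im=f["img"].astype(int)
hsv=cv2.cvtColor(f["img"],cv2.COLOR_RGB2HSV)
roi=np.zeros(im.shape[:2],bool);roi[160:265,290:350]=1
w=roi&(hsv[...,2]>170)
b=w.copy();b[:212]=0;p=w.copy();p[212:]=0
print("board",rect(b,c,.012));print("plate",rect(p,c,.008))
g=r.grab_frame("scene")
cv2.imwrite("pics/t1.png",np.hstack([cv2.resize(f["img"][125:235,210:290],None,fx=5,fy=5,interpolation=2),cv2.resize(g["img"][140:265,190:295],(390,550),interpolation=2)])[:,:,::-1])
E
```

```text
board (439.0222473144531, -273.15191650390625, 99.9017562866211, 53.962303161621094, -1.1799545288085938)
plate (581.3699951171875, -280.36456298828125, 101.0757064819336, 55.864418029785156, -3.4333038330078125)
```

View pics/t1.png

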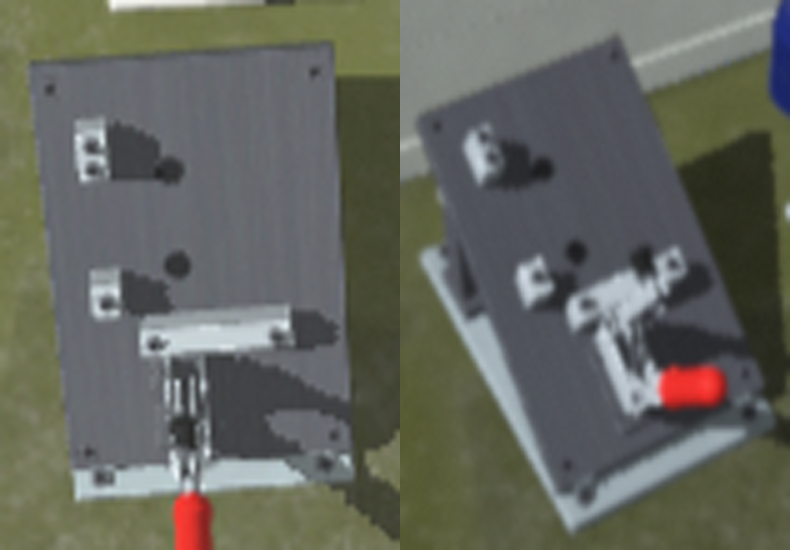

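Run:
```python
from h import *
from station import r
ct=cam(r.grab_frame("top"));cs=cam(r.grab_frame("scene"))
B=np.array([[131,35,0],[131,-110,0],[-86,-110,0],[-86,35,0],[0,-8,20],[0,-82,20.]])/1e3
t=np.array([[31,62],[332,43],[352,455],[72,470],[139,320],[291,306.]])/5+[210,125]
s=np.array([[17,117],[218,35],[368,395],[160,492.]])/[3.714,4.4]+[190,140]
def res(q):
    W=B@bedRot(q[3]).T+q[:3]
    return np.r_[(proj(ct,W)-t).ravel(),(proj(cs,W[:4])-s).ravel()]
o=least_squares(res,[.5,-.1,.08,0],loss='soft_l1')
print(o.x[:3]*1e3,np.degrees(o.x[3]));print(res(o.x).round(1))
np.save("bed.npy",o.x)
M=bedRot(o.x[3]);W=lambda p:(M@np.array(p)/1e3+o.x[:3])*1e3
for n,p in dict(pivot=(-64,-28,33.5),boardc=(50,-28,6),platec=(50,-28,16),lowc=(-86,-28,0)).items():print(n,W(p).round(1))
# red grip
import cv2
hs=[]
for n,c in(("top",ct),("scene",cs)):
    im=r.grab_frame(n)["img"];h=cv2.cvtColor(im,cv2.COLOR_RGB2HSV)
    m=((h[...,0]<8)|(h[...,0]>172))&(h[...,1]>170)&(h[...,2]>90)
    k,l,st,ce=cv2.connectedComponentsWithStats(m.astype(np.uint8))
    e=proj(c,W((-110,-28,60))/1e3)[0]
    i=min((j for j in range(1,k) if st[j,4]>40),key=lambda j:np.hypot(*(ce[j]-e)));print(n,ce[i],st[i]);hs.append(ce[i])
q=least_squares(lambda X:np.r_[(proj(ct,X)-hs[0]).ravel(),(proj(cs,X)-hs[1]).ravel()],[.4,-.13,.1]);print("grip",q.x*1e3,q.fun)
```

```text
[575.03093179 -53.33114871  57.37046686] 2.9663004821327883
[-0.1  0.4  0.8  0.3  0.4 -1.4  0.  -0.8  0.6  1.2  0.3  2.1 -0.6  0.1
  0.1  0.2 -1.4 -1.7 -0.8  0.3]
pivot [504.4 -85.   54.4]
boardc [616.7 -79.2  87.6]
platec [611.7 -79.5  96.2]
lowc [502.1 -85.1  14.4]
top [248.09459459 234.79054054] [245 224   7  23 148]
scene [268.41984733 227.66412214] [261 224  17   9 131]
grip [456.27880158 -86.52166737 107.06986437] [ 0.40235063  0.23038465 -0.39972612 -0.02706732]
```

Emit:
play_rows:
  steps:
    - [[0, 0, 0, 10.5], [0, 0, 0, 10.5], [0.03, -0.045, 0, 0], [0.03, -0.045, 0, 0], [0.03, -0.045, 0, 0]]

```text
t: 1.02
tcp_pos: [0.3054, -0.4534, 0.3039]
tool_rot: [1.0, -0.01, 0.0, 0.0]
contact_force: [1.2, 0.1, 0.0]
grip_width: 0.0855
grip_force: 0.0
```

Emit:
play_rows:
  steps:
    - [[0.03, -0.045, 0, 0], [0.03, -0.045, 0, 0], [0.03, -0.045, 0.02, 0], [0.02, -0.045, 0.03, 0], [0, 0, 0, 0]]

```text
t: 1.65
tcp_pos: [0.4192, -0.2735, 0.2522]
tool_rot: [1.0, -0.008, -0.001, -0.001]
contact_force: [-0.7, -0.6, 0.2]
grip_width: 0.0858
grip_force: 0.0
```

```bash
cat >> h.py <<'E'
def pose():
    from station import r
    s=r.get_state();q=R.from_quat(s["tool_rot"]).as_matrix()
    return s,np.array(s["tcp_pos"])*1e3,np.degrees(np.arctan2(q[1,0],q[0,0])),q
def delta(target):  # world mm -> tool mm
    s,p,y,q=pose();return (q.T@(np.array(target)-p)).round(1)
E
python3 - <<'E'
from h import *
from station import r
s,p,y,q=pose();print(s['t'],p,y,r.finger_overhang)
f=r.grab_frame("wrist");c=wristcam(f,s)
cv2.imwrite("pics/w1.png",f["img"][:,:,::-1])
h=cv2.cvtColor(f["img"],cv2.COLOR_RGB2HSV)
m=(h[...,2]>150)&(h[...,1]>40)&(h[...,1]<160)&(h[...,0]>12)&(h[...,0]<35)
m=cv2.morphologyEx(m.astype(np.uint8),cv2.MORPH_OPEN,np.ones((5,5)));print(m.sum())
print("board",rect(m,c,.012))
ft=r.grab_frame("top");ct=cam(ft);fs=r.grab_frame("scene");cs=cam(fs);hs=[]
for n,ff,c2,e in(("top",ft,ct,(345,130)),("scene",fs,cs,(302,150))):
    hh=cv2.cvtColor(ff["img"],cv2.COLOR_RGB2HSV);mm=(abs(hh[...,0].astype(int)-118)<10)&(hh[...,1]>130)
    k,l,st,ce=cv2.connectedComponentsWithStats(mm.astype(np.uint8));i=min((j for j in range(1,k) if st[j,4]>100),key=lambda j:np.hypot(*(ce[j]-e)));print(n,ce[i],st[i]);hs.append(ce[i])
print("can",least_squares(lambda X:np.r_[(proj(ct,X)-hs[0]).ravel(),(proj(cs,X)-hs[1]).ravel()],[.65,-.3,.1]).x*1e3)
print("spout tip",ray(ct,(500*.64,187*.64),.19))
E
```

```text
1.65 [ 419.22592482 -273.52924547  252.18500484] -0.8748961644054988 0.0726
5861
board (439.1101989746094, -273.8277893066406, 99.51243591308594, 56.07632827758789, -1.1361846923828125)
top [335.10791367 131.58273381] [330 121  12  21 139]
scene [301.59219858 153.02304965] [290 138  25  29 564]
can [ 710.37626053 -314.07081011   42.80468337]
spout tip [[ 0.71106352 -0.25078259  0.19      ]]
```

View pics/w1.png

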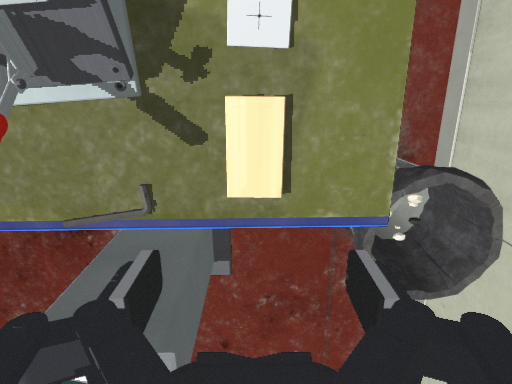

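Run:
```python
from h import *
from station import r
f=r.grab_frame("wrist");K=f["intrinsics"];T=np.array(f["T_tool_cam"]);print(K[0,0],T.round(4))
for a,b,w in((161,347,85.8),(132,372,114)):
    d=K[0,0]*w/1e3/(b-a); X=T@[ (254-K[0,2])/K[0,0]*d,-(250-K[1,2])/K[1,1]*d,-d,1];print(X)
print(delta([439,-273.5,72]))
```

```text
321.1555234323536 [[-7.000e-04  9.505e-01  3.108e-01  8.030e-02]
 [ 1.000e+00  5.000e-04  6.000e-04  2.000e-04]
 [ 4.000e-04  3.108e-01 -9.505e-01 -6.960e-02]
 [ 0.000e+00  0.000e+00  0.000e+00  1.000e+00]]
[7.67021727e-03 2.25256456e-04 6.25255676e-02 1.00000000e+00]
[5.51211359e-03 2.27102457e-04 6.64522279e-02 1.00000000e+00]
[ 20.7  -5.3 182.3]
```

Emit:
play_rows:
  steps:
    - [[0.02, 0, 0.05, 0], [0, 0, 0.05, 0], [0, 0, 0.03, 0], [0, 0, 0, 0]]

```text
t: 2.35
tcp_pos: [0.4373, -0.2781, 0.1227]
tool_rot: [1.0, -0.011, -0.001, -0.001]
contact_force: [0.5, 0.1, 0.6]
grip_width: 0.0853
grip_force: 0.0
```

Emit:
play_rows:
  steps:
    - [[0.002, -0.0045, 0.03, 0], [0, 0, 0.022, 0], [0, 0, 0, 0]]

```text
t: 2.72
tcp_pos: [0.4404, -0.2738, 0.0725]
tool_rot: [1.0, -0.011, -0.0, 0.0]
contact_force: [0.7, -0.0, -0.4]
grip_width: 0.0857
grip_force: 0.0
```

Emit:
play_rows:
  steps:
    - [[0, 0, 0, 0], [0, 0, 0, 0], [0, 0, 0, 0], [0, 0, 0, 0], [0, 0, 0, 0]]
  claw: 1
  squeeze: 25

```text
t: 3.35
tcp_pos: [0.441, -0.2737, 0.0734]
tool_rot: [1.0, -0.011, 0.001, 0.001]
contact_force: [-3.4, 0.9, 13.0]
grip_width: 0.0555
grip_force: 23.9
```

Emit:
play_rows:
  steps:
    - [[0, 0, 0, 0], [-0.001, 0, -0.006, 0], [0, 0, 0, 0]]
  claw: 0

```text
t: 3.72
tcp_pos: [0.4397, -0.2734, 0.0788]
tool_rot: [1.0, -0.01, 0.001, 0.0]
contact_force: [-0.3, -0.2, -0.7]
grip_width: 0.0553
grip_force: 27.6
```

Emit:
play_rows:
  steps:
    - [[0, 0, 0, 0], [0, 0, 0, 0], [0, 0, 0, 0], [0, 0, 0, 0], [0, 0, 0, 0]]
  claw: 1

```text
t: 4.35
tcp_pos: [0.4394, -0.2731, 0.0778]
tool_rot: [1.0, -0.01, -0.0, -0.0]
contact_force: [-0.4, 0.9, -0.8]
grip_width: 0.0549
grip_force: 27.6
```

Emit:
play_rows:
  steps:
    - [[0, 0, 0, 0], [0, 0, 0, 0], [0, 0, 0, 0]]
  claw: -0.6

```text
t: 4.72
tcp_pos: [0.4394, -0.2731, 0.0779]
tool_rot: [1.0, -0.01, -0.0, -0.0]
contact_force: [-0.4, -0.6, -0.6]
grip_width: 0.0682
grip_force: 0.0
```

Emit:
play_rows:
  steps:
    - [[0, 0, 0, 0], [0, 0, 0, 0], [0, 0, 0, 0], [0, 0, 0, 0], [0, 0, -0.05, 0]]
  claw: 1

```text
t: 5.35
tcp_pos: [0.4381, -0.2723, 0.126]
tool_rot: [1.0, -0.01, -0.002, -0.002]
contact_force: [1.0, 0.0, 0.1]
grip_width: 0.0548
grip_force: 27.1
```

Emit:
play_rows:
  steps:
    - [[0, 0, -0.06, 0], [0, 0, -0.06, 0], [0, 0, 0, -4], [0, 0, 0, 0]]

```text
t: 5.85
tcp_pos: [0.4393, -0.2731, 0.2481]
tool_rot: [1.0, 0.024, 0.0, 0.0]
contact_force: [-0.3, 0.8, -1.1]
grip_width: 0.0547
grip_force: 27.1
```

Run:
```python
from h import *
s,p,y,q=pose();print(s['t'],p,y,s['grip_width'])
b=np.load("bed.npy");M=bedRot(b[3]);W=lambda v:M@np.array(v,float)+b[:3]*1e3
print("above",W((52,-32,8)),delta(np.r_[W((52,-32,8))[:2],p[2]]))
```

```text
5.85 [ 439.26113137 -273.12492765  248.10766914] 2.7932237780681826 0.054673068173262465
above [617.6652288  -83.164857    90.29867009] [ 187.4 -181.     0. ]
```

Emit:
play_rows:
  steps:
    - [[0.02, -0.045, 0, 0], [0.02, -0.045, 0, 0], [0.02, -0.045, 0, 0], [0.02, -0.045, 0, 0], [0, 0, 0, 0]]

```text
t: 6.48
tcp_pos: [0.5111, -0.0856, 0.2469]
tool_rot: [1.0, 0.026, -0.001, -0.001]
contact_force: [-0.3, 0.3, -0.6]
grip_width: 0.0545
grip_force: 27.1
```

Run:
```python
from h import *
from station import r
s,p,y,q=pose();print(s['t'],p,y)
f=r.grab_frame("wrist");c=wristcam(f,s);np.savez("w2.npz",K=c[0],p=c[1],M=c[2])
b=np.load("bed.npy");M=bedRot(b[3])
B=np.array([[0,-8,20],[0,-82,20],[8,0,20],[26,0,20],[80,0,20],[104,0,20],[131,35,0],[131,-110,0]])/1e3
u=proj(c,B@M.T+b[:3]);print(u.round(0).tolist())
im=f["img"].copy()
for k in u: cv2.circle(im,(int(k[0]),int(k[1])),1,(255,0,0),-1)
cv2.imwrite("pics/w2.png",cv2.resize(im,(768,576),interpolation=2)[:,:,::-1])
```

```text
6.475 [511.07653038 -85.64118509 246.8786124 ] 3.027286394636154
[[226.0, 119.0], [326.0, 119.0], [214.0, 110.0], [211.0, 87.0], [202.0, -1.0], [196.0, -54.0], [120.0, -134.0], [424.0, -134.0]]
```

View pics/w2.png

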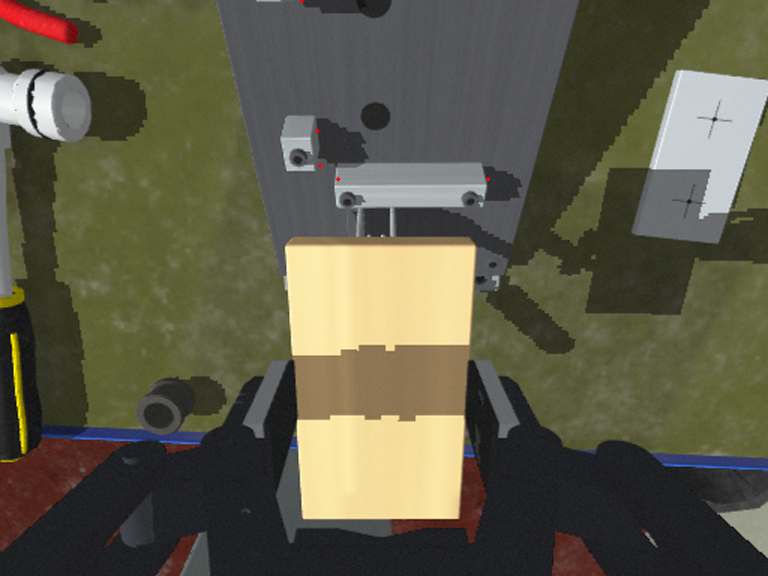

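Run:
```python
from h import *
from station import r
ct=cam(r.grab_frame("top"));cs=cam(r.grab_frame("scene"));z=np.load("w2.npz");cw=(z["K"],z["p"],z["M"])
B=np.array([[131,35,0],[131,-110,0],[-86,-110,0],[-86,35,0],[0,-8,20],[0,-82,20.]])/1e3
t=np.array([[31,62],[332,43],[352,455],[72,470],[139,320],[291,306.]])/5+[210,125]
s=np.array([[17,117],[218,35],[368,395],[160,492.]])/[3.714,4.4]+[190,140]
Bw=np.array([[0,-8,20],[0,-82,20],[26,0,20.]])/1e3;w=np.array([[223.5,109.5],[324,108.7],[210.7,77.5]])
def res(q):
    M=bedRot(q[3]).T
    W=B@M+q[:3];V=Bw@M+q[:3]
    return np.r_[(proj(ct,W)-t).ravel(),(proj(cs,W[:4])-s).ravel(),(proj(cw,V)-w).ravel()]
o=least_squares(res,[.575,-.053,.057,0.05],loss='soft_l1')
print(o.x[:3]*1e3,np.degrees(o.x[3]));print(res(o.x).round(1))
np.save("bed.npy",o.x);M=bedRot(o.x[3]);W=lambda v:M@np.array(v,float)+o.x[:3]*1e3
p=pose()[1];print(W((50,-28,0)),W((53,-33,0)),delta(np.r_[W((53,-33,8))[:2],p[2]]))
print("pivot",W((-64,-28,33.5)))
```

```text
[581.24370348 -52.28157308  51.60209902] 2.7132596064846206
[-0.1 -1.7  0.5 -1.6 -0.3 -3.5 -0.3 -3.2  0.2 -1.1 -0.2 -0.  -1.6  0.4
 -1.   0.8 -3.3 -1.5 -2.4  0.1  1.6  0.5 -0.3  1.8  0.4  0.4]
[625.82188389 -78.20040468  76.60209902] [628.6537356  -83.07181267  78.10209902] [114.8  -1.3  -0.2]
pivot [510.47444362 -83.66680568  48.61395004]
```

Emit:
play_rows:
  steps:
    - [[0.04, 0, 0, 0], [0.04, 0, 0, 0], [0.036, -0.001, 0.02, 0], [0, 0, 0.027, 0], [0, 0, 0, 0]]
  squeeze: 20

```text
t: 7.25
tcp_pos: [0.6251, -0.0839, 0.1987]
tool_rot: [1.0, 0.024, -0.002, -0.0]
contact_force: [0.0, -0.8, 0.7]
grip_width: 0.0546
grip_force: 27.3
```

Emit:
play_rows:
  steps:
    - [[0, 0, 0.008, 0], [0, 0, 0.008, 0], [0, 0, 0.008, 0], [0, 0, 0, 0]]

```text
t: 7.75
tcp_pos: [0.6261, -0.0832, 0.177]
tool_rot: [1.0, 0.024, -0.0, 0.0]
contact_force: [-3.5, -1.7, 1.8]
grip_width: 0.0546
grip_force: 27.3
```

Emit:
play_rows:
  steps:
    - [[0.002, 0, 0.004, 0], [0.001, 0, 0.004, 0], [0, 0, 0.003, 0], [0, 0, 0, 0]]

```text
t: 8.25
tcp_pos: [0.6282, -0.0829, 0.1703]
tool_rot: [1.0, 0.025, -0.001, 0.001]
contact_force: [-47.3, -2.3, 75.7]
grip_width: 0.0548
grip_force: 72.7
```

Run:
```python
from h import *
from station import r
f=r.grab_frame("scene");g=r.grab_frame("wrist")
cv2.imwrite("pics/s3.png",np.hstack([cv2.resize(f["img"][110:265,180:320],(400,443),interpolation=2),cv2.resize(g["img"],(400,443))])[:,:,::-1])
print(pose()[:2])
```

```text
({'t': 8.35, 'joint_pos': array([ 0.248531  ,  0.59004863, -0.2269519 ,  1.68763092,  0.16495898,
        0.884131  , -1.56716809]), 'joint_velocities': array([-0.00058307,  0.00160111,  0.00089512,  0.00070499,  0.00072016,
       -0.0006219 ,  0.00043814]), 'joint_torque': array([ -3.26021791, -55.43535948,  -4.00524572, -37.46893644,
        -0.2004408 , -13.21539223,  -1.62606955]), 'tcp_pos': array([ 0.62819918, -0.08290396,  0.17035306]), 'tool_rot': array([ 9.99686554e-01,  2.50074516e-02, -8.46203708e-04,  8.39548598e-04]), 'contact_force': array([-47.41908528,  -1.77847644,  74.91449775]), 'ft_torque': array([0.62019468, 9.26347613, 1.54997935]), 'grip_force': 72.71447628736496, 'grip_width': 0.054610968854333704}, array([628.19917636, -82.90396457, 170.35306276]))
```

View pics/s3.png

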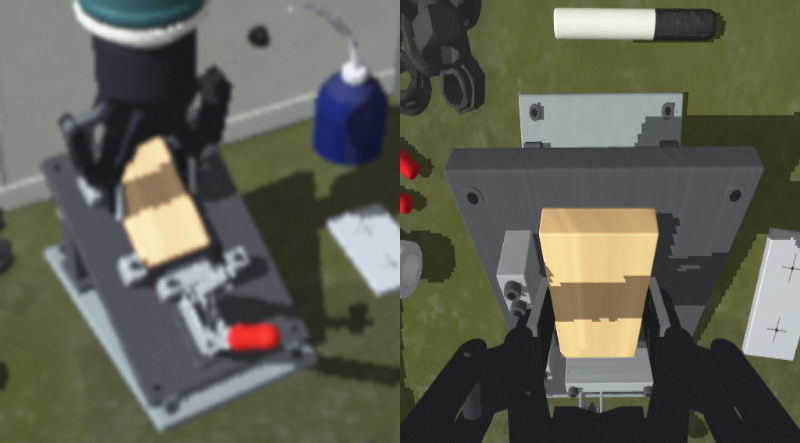

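Emit:
play_rows:
  steps:
    - [[0, 0, -0.004, 0], [0, 0, -0.002, 0], [0, 0, 0, 0]]

```text
t: 8.72
tcp_pos: [0.6273, -0.0829, 0.1711]
tool_rot: [1.0, 0.025, -0.003, 0.0]
contact_force: [-13.9, -2.6, -0.8]
grip_width: 0.0545
grip_force: 53.3
```

Emit:
play_rows:
  steps:
    - [[0, 0, -0.001, 0], [0, 0, 0, 0], [0, 0, 0, 0], [0, 0, 0, 0]]
  claw: -0.6

```text
t: 9.22
tcp_pos: [0.6271, -0.0878, 0.171]
tool_rot: [1.0, 0.022, -0.003, 0.003]
contact_force: [-4.9, -24.8, -17.9]
grip_width: 0.068
grip_force: 17.4
```

Run:
```python
from h import *
from station import r
f=r.grab_frame("scene");s,p,y,q=pose();g=r.grab_frame("wrist")
print(p,y,s['contact_force']);c=wristcam(g,s)
cv2.imwrite("pics/s4.png",np.hstack([cv2.resize(f["img"][110:265,180:320],(300,332),interpolation=2)[:332],cv2.resize(g["img"][130:,100:412],(450,332),interpolation=2)])[:,:,::-1])
```

```text
[627.131737   -87.79261211 171.0003872 ] 2.569264241309028 [ -4.3999832  -23.75747984 -17.97199397]
```

View pics/s4.png

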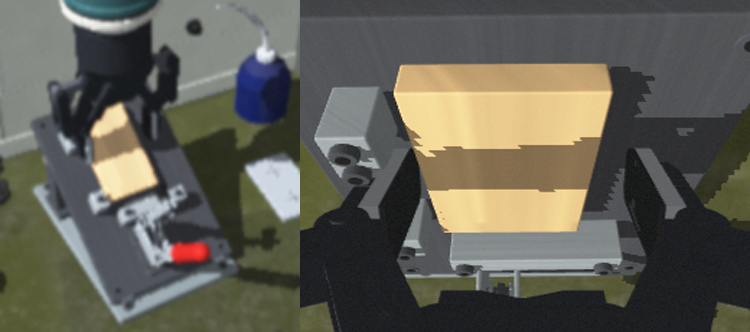

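Emit:
play_rows:
  steps:
    - [[-0.002, 0.005, 0, 0], [-0.002, 0, -0.003, 0], [0, 0, -0.01, 0], [0, 0, 0, 0]]

```text
t: 9.82
tcp_pos: [0.6262, -0.0873, 0.1871]
tool_rot: [1.0, 0.025, 0.001, -0.0]
contact_force: [-0.3, -0.4, 0.8]
grip_width: 0.0681
grip_force: 0.7
```

Emit:
play_rows:
  steps:
    - [[0, 0, -0.03, 0], [-0.02, 0, -0.04, 0], [-0.045, 0, 0, 0], [-0.045, 0, 0, 0], [0, 0, 0, 0]]
  claw: 1

```text
t: 10.45
tcp_pos: [0.5136, -0.093, 0.2563]
tool_rot: [1.0, 0.024, 0.0, 0.0]
contact_force: [1.0, -0.2, 0.6]
grip_width: 0.0001
grip_force: 0.0
```

Run:
```python
from h import *
from station import r
s,p,y,q=pose();g=r.grab_frame("wrist");print(s['t'],p,y);c=wristcam(g,s);np.savez("w5.npz",K=c[0],p=c[1],M=c[2],im=g["img"])
cv2.imwrite("pics/w5.png",cv2.resize(g["img"],(800,600),interpolation=2)[:,:,::-1])
```

```text
10.45 [513.64363604 -92.97224032 256.34170238] 2.8052329100142517
```

View pics/w5.png

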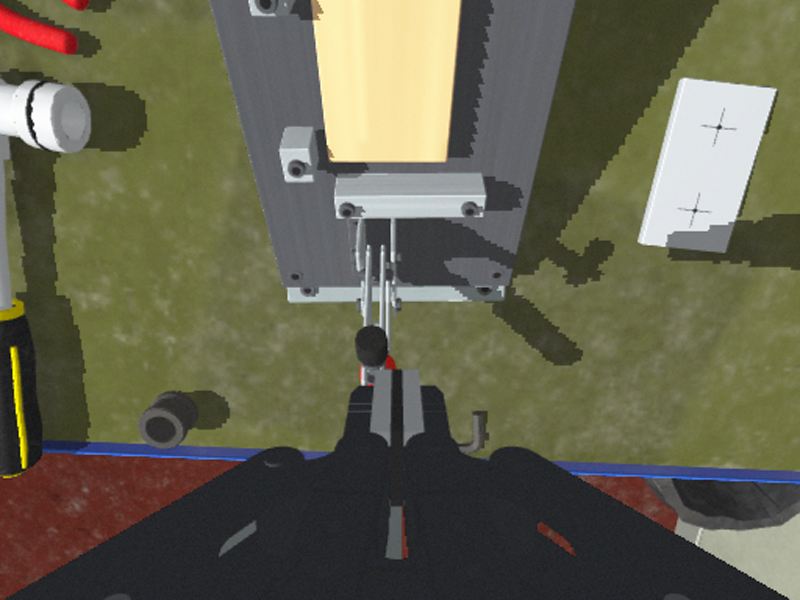

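```bash
cat >> h.py <<'E'
def bed():
    b=np.load("bed.npy");M=bedRot(b[3]);return b[:3]*1e3,M
def W(v): o,M=bed();return M@np.array(v,float)+o
def tobed(c,uv,zb):  # pixel -> bed mm on plane z=zb
    o,M=bed();K,p,Mc=c;uv=np.atleast_2d(uv).astype(float)
    d=np.c_[(uv[:,0]-K[0,2])/K[0,0],-(uv[:,1]-K[1,2])/K[1,1],-np.ones(len(uv))]@Mc.T@M
    e=(p*1e3-o)@M;return e+d*((zb-e[2])/d[:,2])[:,None]
E
python3 - <<'E'
from h import *
from station import r
z=np.load("w5.npz");c=(z["K"],z["p"],z["M"]);z=np.load("w2.npz");c2=(z["K"],z["p"],z["M"]);ct=cam(r.grab_frame("top"))
k=.64
Bw=np.array([[0,-8,20],[0,-82,20],[26,0,20.]])/1e3
w2=np.array([[223.5,109.5],[324,108.7],[210.7,77.5]]);w5=np.array([[337,175],[484,174],[315,127]])*k
t=np.array([[139,320],[291,306.]])/5+[210,125]
tc=np.array([[31,62],[332,43]])/5+[210,125];Bc=np.array([[131,35,0],[131,-110,0]])/1e3
def res(q):
    M=bedRot(q[3]).T;V=Bw@M+q[:3]
    return np.r_[(proj(c,V)-w5).ravel(),(proj(c2,V)-w2).ravel(),(proj(ct,V[:2])-t).ravel(),(proj(ct,Bc@M+q[:3])-tc).ravel()]
o=least_squares(res,np.load("bed.npy"));print(o.x[:3]*1e3,np.degrees(o.x[3]),o.fun.round(1));np.save("bed.npy",o.x)
print("fence",tobed(c,w5,20).round(1).tolist())
print("board near L,R, left far, right far",tobed(c,np.array([[330,161],[447,163],[314,2],[460,2]])*k,12).round(1).tolist())
print(W((50,-28,0)))
E
```

```text
[581.38724598 -51.88672521  49.74167509] 3.0740711421574076 [ 0.  -0.1  0.1  0.1 -0.2  0.4  1.3  0.  -1.2  0.7  0.1  0.2  0.2 -1.1
 -0.3 -0.2 -0.5 -1.5 -0.  -1.7]
fence [[-0.1, -8.0, 20.0], [0.1, -81.9, 20.0], [26.3, -0.2, 20.0]]
board near L,R, left far, right far [[2.9, -4.1, 12.0], [1.3, -63.8, 12.0], [76.3, -5.2, 12.0], [75.9, -63.7, 12.0]]
[626.12776135 -77.52432036  74.74167509]
```

```bash
cat >> h.py <<'E'
def wood(img,roi=None):
    h=cv2.cvtColor(img,cv2.COLOR_RGB2HSV)
    m=(h[...,1]>55)&(h[...,1]<170)&(h[...,0]>12)&(h[...,0]<32)&(h[...,2]>120)
    m=cv2.morphologyEx(m.astype(np.uint8),cv2.MORPH_OPEN,np.ones((3,3)))
    n=cv2.findContours(m,cv2.RETR_EXTERNAL,cv2.CHAIN_APPROX_NONE)[0]
    k=max(n,key=cv2.contourArea);return cv2.contourArea(k),k[:,0]
E
python3 - <<'E'
from h import *
from station import r
z=np.load("w5.npz");im=z["im"]
a,k=wood(im)
for row in range(3,104,10):
    x=k[k[:,1]==row][:,0];print(row,x.min(),x.max(),end=" ; ")
print(k.max(0))
for n in("top","scene"):
    a,k=wood(r.grab_frame(n)["img"]);e=cv2.approxPolyDP(k,2.5,True)[:,0]
    print(n,a,e.tolist(),cv2.boxPoints(cv2.minAreaRect(k)).round(1).tolist())
E
```

```text
3 199 294 ; 13 200 293 ; 23 201 292 ; 33 202 291 ; 43 204 291 ; 53 205 290 ; 63 207 289 ; 73 207 288 ; 83 208 287 ; 93 209 286 ; 103 212 285 ; [294 103]
top 342.5 [[256, 143], [235, 144], [242, 147], [243, 166], [258, 166]] [[234.89999389648438, 144.0], [257.0, 142.6999969482422], [258.3999938964844, 166.0], [236.3000030517578, 167.3000030517578]]
scene 977.5 [[229, 159], [214, 167], [218, 169], [222, 186], [227, 189], [227, 197], [234, 203], [252, 196], [252, 191], [240, 166]] [[212.3000030517578, 165.10000610351562], [235.6999969482422, 154.5], [254.10000610351562, 195.10000610351562], [230.8000030517578, 205.6999969482422]]
```

Run:
```python
from h import *
z=np.load("w5.npz");c=(z["K"],z["p"],z["M"])
for row,a,b in((13,199.7,293.6),(33,202,291.6),(63,206,289.4),(93,209.3,286.6),(103.5,211,285.5)):
    for zb in(12,18,24,30):
        P=tobed(c,[[a,row],[b,row]],zb);print(row,zb,P.round(1)[:,:2].tolist(),round(P[0,1]-P[1,1],1),end=" | ")
    print()
```

```text
13 12 [[69.5, -3.6], [69.1, -63.8]] 60.3 | 13 18 [[71.6, -4.5], [71.2, -63.1]] 58.6 | 13 24 [[73.7, -5.4], [73.3, -62.4]] 57.0 | 13 30 [[75.8, -6.3], [75.4, -61.7]] 55.4 | 
33 12 [[57.0, -3.5], [56.7, -63.6]] 60.1 | 33 18 [[59.4, -4.4], [59.1, -62.9]] 58.5 | 33 24 [[61.9, -5.3], [61.6, -62.2]] 56.9 | 33 30 [[64.3, -6.3], [64.0, -61.5]] 55.2 | 
63 12 [[36.1, -3.7], [35.7, -63.7]] 60.0 | 63 18 [[39.1, -4.7], [38.7, -63.0]] 58.4 | 63 24 [[42.1, -5.6], [41.7, -62.3]] 56.8 | 63 30 [[45.1, -6.5], [44.7, -61.7]] 55.1 | 
93 12 [[11.9, -3.5], [11.5, -63.5]] 59.9 | 93 18 [[15.5, -4.5], [15.1, -62.8]] 58.3 | 93 24 [[19.2, -5.4], [18.8, -62.1]] 56.7 | 93 30 [[22.8, -6.3], [22.5, -61.4]] 55.1 | 
103.5 12 [[2.5, -3.9], [2.1, -63.3]] 59.4 | 103.5 18 [[6.4, -4.8], [6.0, -62.6]] 57.8 | 103.5 24 [[10.3, -5.7], [9.9, -61.9]] 56.2 | 103.5 30 [[14.2, -6.6], [13.8, -61.2]] 54.6 |
```

Run:
```python
from h import *
from station import r
z=np.load("w5.npz");c=(z["K"],z["p"],z["M"]);z=np.load("w2.npz");c2=(z["K"],z["p"],z["M"]);ct=cam(r.grab_frame("top"))
k=.64
Bw=np.array([[0,-8,0],[0,-82,0],[26,0,0.]])/1e3
w2=np.array([[223.5,109.5],[324,108.7],[210.7,77.5]]);w5=np.array([[337,175],[484,174],[315,127]])*k
t=np.array([[139,320],[291,306.]])/5+[210,125]
tc=np.array([[31,62],[332,43]])/5+[210,125];Bc=np.array([[131,35,0],[131,-110,0]])/1e3
def res(q):
    M=bedRot(q[3]).T;V=Bw@M+q[:3]
    return np.r_[(proj(c,V)-w5).ravel(),(proj(c2,V)-w2).ravel(),(proj(ct,V[:2])-t).ravel(),(proj(ct,Bc@M+q[:3])-tc).ravel()]
o=least_squares(res,np.load("bed.npy"));print(o.x[:3]*1e3,np.degrees(o.x[3]),o.fun.round(1));np.save("bed.npy",o.x)
for row,a,b in((13,199.7,293.6),(33,202,291.6),(63,206,289.4),(93,209.3,286.6),(103.5,211,285.5)):
    P=tobed(c,[[a,row],[b,row]],12);print(row,P.round(1)[:,:2].tolist())
print(W((50,-28,0)),W((-64,-28,33.5)))
```

```text
[571.62868253 -52.46980549  68.8152667 ] 3.076471349008218 [-0.2 -0.2  0.6 -0.1 -0.5  0.   1.2 -0.1 -0.6  0.5 -0.2 -0.2  0.1 -1.2
 -0.3 -0.4 -1.1  0.9  0.5  0.7]
13 [[75.9, -6.8], [75.6, -61.3]]
33 [[64.6, -6.7], [64.3, -61.1]]
63 [[45.7, -7.0], [45.4, -61.2]]
93 [[23.8, -6.8], [23.5, -60.9]]
103.5 [[15.3, -7.1], [15.0, -60.8]]
[616.37027185 -78.10552637  93.8152667 ] [501.05980185 -84.30302784  65.82711773]
```

Run:
```python
from h import *
b=np.load("bed.npy");b[:3]=[.5745,-.0524,.063];np.save("bed.npy",b)
z=np.load("w5.npz");c=(z["K"],z["p"],z["M"])
for row,a,bb in((33,201.5,292.1),(93,208.8,287.1),(103.5,210.5,286)):
    P=tobed(c,[[a,row],[bb,row]],12);print(row,P.round(1)[:,:2].tolist())
print(W((49,-34,0)),delta([617,W((49,-34,0))[1],256]))
print("pivot",W((-64,-28,33.5)))
```

```text
33 [[62.4, -5.3], [62.1, -62.0]]
93 [[20.3, -5.3], [19.9, -62.0]]
103.5 [[11.5, -5.6], [11.2, -61.8]]
[618.69882458 -84.07355215  87.5       ] [ 1.009e+02 -3.700e+00 -1.000e-01]
pivot [503.93111932 -84.23322234  60.01185103]
```

Emit:
play_rows:
  steps:
    - [[0.045, 0, 0, 0], [0.045, 0, 0, 0], [0.013, -0.007, 0.03, 0], [0, 0, 0.03, 0], [0, 0, 0, 0]]
  claw: -0.6

```text
t: 11.32
tcp_pos: [0.6176, -0.0807, 0.1935]
tool_rot: [1.0, 0.025, -0.002, -0.001]
contact_force: [-1.0, -0.4, 1.2]
grip_width: 0.0688
grip_force: 0.0
```

Run:
```python
from h import *
print(pose()[1:3],delta([617,W((49,-34,0))[1],175]))
```

```text
(array([617.64157134, -80.65977789, 193.52213742]), np.float64(2.8463863652662957)) [-0.7  3.4 18.5]
```

Emit:
play_rows:
  steps:
    - [[-0.001, 0.003, 0.01, 0], [0, 0, 0.009, 0], [0, 0, 0.005, 0], [0, 0, 0, 0]]

```text
t: 11.82
tcp_pos: [0.6173, -0.0841, 0.1718]
tool_rot: [1.0, 0.025, -0.0, -0.0]
contact_force: [0.2, 1.0, 1.2]
grip_width: 0.0681
grip_force: 0.0
```

Emit:
play_rows:
  steps:
    - [[0, 0, 0, 0], [0, 0, 0, 0], [0, 0, 0, 0], [0, 0, 0, 0]]
  claw: 1

```text
t: 12.32
tcp_pos: [0.6175, -0.0841, 0.1724]
tool_rot: [1.0, 0.025, 0.0, 0.0]
contact_force: [-3.7, 0.5, 6.1]
grip_width: 0.0543
grip_force: 20.5
```

Emit:
play_rows:
  steps:
    - [[0, 0, -0.001, 0], [-0.004, 0, 0.0023, 0], [-0.004, 0, 0.0023, 0], [-0.002, 0, 0.0012, 0], [0, 0, 0, 0]]

```text
t: 12.95
tcp_pos: [0.6072, -0.0847, 0.167]
tool_rot: [1.0, 0.025, -0.0, -0.0]
contact_force: [-0.3, 1.0, -0.0]
grip_width: 0.0541
grip_force: 21.2
```

Emit:
play_rows:
  steps:
    - [[-0.001, 0, 0.0006, 0], [-0.001, 0, 0.0006, 0], [0, 0, 0, 0]]

```text
t: 13.32
tcp_pos: [0.6058, -0.0846, 0.1662]
tool_rot: [1.0, 0.025, 0.001, -0.0]
contact_force: [3.6, 0.9, 1.6]
grip_width: 0.054
grip_force: 21.4
```

Emit:
play_rows:
  steps:
    - [[0, -0.003, 0, 0], [0, -0.003, 0, 0], [0, 0, 0, 0]]

```text
t: 13.7
tcp_pos: [0.6054, -0.0786, 0.1661]
tool_rot: [1.0, 0.025, 0.0, 0.0]
contact_force: [5.0, -1.3, 2.7]
grip_width: 0.0538
grip_force: 21.3
```

Emit:
play_rows:
  steps:
    - [[0, -0.001, 0, 0], [0, -0.001, 0, 0], [0, 0, 0, 0]]

```text
t: 14.08
tcp_pos: [0.6052, -0.0774, 0.1661]
tool_rot: [1.0, 0.024, 0.0, 0.0]
contact_force: [4.2, -5.0, 2.1]
grip_width: 0.0541
grip_force: 21.3
```

Emit:
play_rows:
  steps:
    - [[0, -0.001, 0, 0], [-0.0005, 0, 0.0003, 0], [0, 0, 0, 0]]

```text
t: 14.45
tcp_pos: [0.6051, -0.0773, 0.1661]
tool_rot: [1.0, 0.024, 0.001, 0.001]
contact_force: [7.6, -8.8, 4.0]
grip_width: 0.0541
grip_force: 21.3
```

Emit:
play_rows:
  steps:
    - [[0, 0.001, 0, 0], [0, 0.001, 0, 0], [0, 0, 0, 0]]
  claw: -0.6

```text
t: 14.82
tcp_pos: [0.6042, -0.0776, 0.1653]
tool_rot: [1.0, 0.025, -0.0, -0.0]
contact_force: [0.2, 0.3, 0.2]
grip_width: 0.0679
grip_force: 0.0
```

Emit:
play_rows:
  steps:
    - [[0, 0, -0.03, 0], [0, 0, -0.06, 0], [-0.045, 0, 0, 0], [-0.045, 0, 0, 0], [0, 0, 0, 0]]

```text
t: 15.45
tcp_pos: [0.5123, -0.0825, 0.2558]
tool_rot: [1.0, 0.024, -0.001, 0.0]
contact_force: [1.1, -0.7, 0.5]
grip_width: 0.0684
grip_force: 0.0
```

Run:
```python
from h import *
from station import r
s,p,y,q=pose();g=r.grab_frame("wrist");print(s['t'],p,y);c=wristcam(g,s)
a,k=wood(g["img"]);print(k.max(0))
for row in (10,30,60,90,k[:,1].max()-1):
    x=k[k[:,1]==row][:,0];print(row,x.min(),x.max(),tobed(c,[[x.min()-.5,row],[x.max()+.5,row]],12).round(1)[:,:2].tolist())
# fence base line columns: print V profile below the board
v=cv2.cvtColor(g["img"],cv2.COLOR_RGB2GRAY);print(v[95:140,270].tolist())
# plate
h=cv2.cvtColor(g["img"],cv2.COLOR_RGB2HSV);m=(h[...,2]>185)&(h[...,1]<40);m[:,:360]=0;m[190:]=0
print("plate",rect(cv2.morphologyEx(m.astype(np.uint8),cv2.MORPH_CLOSE,np.ones((7,7))),c,.008))
cv2.imwrite("pics/w6.png",cv2.resize(g["img"][:200],(800,312),interpolation=2)[:,:,::-1])
```

```text
15.45 [512.25652529 -82.47180338 255.8029995 ] 2.7718055318140467
[300 117]
10 206 299 [[74.5, 1.1], [74.2, -54.8]]
30 209 297 [[63.1, 0.5], [62.7, -54.8]]
60 211 295 [[43.8, 1.3], [43.4, -55.3]]
90 214 292 [[21.6, 1.5], [21.2, -55.2]]
116 217 289 [[-0.7, 1.4], [-1.1, -54.8]]
[227, 227, 227, 227, 227, 226, 227, 228, 227, 228, 228, 227, 228, 227, 228, 228, 228, 229, 229, 227, 228, 225, 149, 160, 160, 163, 165, 159, 167, 224, 201, 199, 199, 203, 205, 208, 207, 198, 200, 200, 199, 196, 188, 87, 59]
plate (585.51806640625, -280.1348876953125, 90.23871612548828, 60.760005950927734, -3.1386184692382812)
```

Emit:
play_rows:
  steps:
    - [[0.008, 0.045, 0, 0], [0.008, 0.045, 0, 0], [0.008, 0.05, 0, 0], [0.008, 0.05, 0.02, 0], [0, 0.007, 0.03, 6]]
  claw: -1

```text
t: 16.12
tcp_pos: [0.5569, -0.2814, 0.2048]
tool_rot: [1.0, -0.031, 0.001, 0.001]
contact_force: [0.4, 1.1, -0.3]
grip_width: 0.0855
grip_force: 0.0
```

Emit:
play_rows:
  steps:
    - [[0, 0, 0, 0], [0, 0, 0, 0]]

```text
t: 16.38
tcp_pos: [0.5571, -0.2765, 0.2064]
tool_rot: [1.0, -0.026, 0.0, -0.0]
contact_force: [-0.8, 0.1, 0.2]
grip_width: 0.0853
grip_force: 0.0
```

Run:
```python
from h import *
from station import r
b=np.load("bed.npy");b[:3]=(W((-.9,1.2,0)))/1e3;np.save("bed.npy",b)
s,p,y,q=pose();g=r.grab_frame("wrist");print(s['t'],p,y);c=wristcam(g,s)
h=cv2.cvtColor(g["img"],cv2.COLOR_RGB2HSV)
for sh,V in((40,185),(30,150)):
    m=(h[...,2]>V)&(h[...,1]<sh);m[:,:150]=0;m[:,370:]=0
    m=cv2.morphologyEx(m.astype(np.uint8),cv2.MORPH_OPEN,np.ones((5,5)))
    R_=rect(m,c,.008);print(R_,delta([R_[0],R_[1],78]))
```

```text
16.375 [ 557.14508088 -276.45996513  206.43427893] -2.980123148572318
(581.5175170898438, -280.6235046386719, 98.7938232421875, 55.02949523925781, -3.2457122802734375) [ 24.4   2.8 128.9]
(581.524658203125, -280.75140380859375, 98.79093170166016, 55.29883575439453, -3.2117843627929688) [ 24.4   2.9 128.9]
```

Emit:
play_rows:
  steps:
    - [[0.012, 0.0015, 0.04, 0], [0.012, 0.0015, 0.04, 0], [0, 0, 0.04, 0], [0, 0, 0, 0]]

```text
t: 16.92
tcp_pos: [0.5795, -0.2806, 0.0843]
tool_rot: [1.0, -0.027, -0.001, -0.001]
contact_force: [-0.3, -0.7, 1.3]
grip_width: 0.0852
grip_force: 0.0
```

Run:
```python
from h import *
print(pose()[1:3],delta([581.5,-280.7,75]))
```

```text
(array([ 579.47918008, -280.61180928,   84.29914094]), np.float64(-3.0708718053142756)) [ 2.1 -0.   9.3]
```

Emit:
play_rows:
  steps:
    - [[0.002, 0, 0.0095, 0], [0, 0, 0, 0], [0, 0, 0, 0]]

```text
t: 17.3
tcp_pos: [0.5825, -0.282, 0.0772]
tool_rot: [1.0, -0.028, 0.001, 0.0]
contact_force: [0.1, 0.0, -0.1]
grip_width: 0.0857
grip_force: 0.0
```

Emit:
play_rows:
  steps:
    - [[0, 0, 0, 0], [0, 0, 0, 0], [0, 0, 0, 0], [0, 0, 0, 0], [0, 0, 0, 0]]
  claw: 1
  squeeze: 25

```text
t: 17.92
tcp_pos: [0.5853, -0.2832, 0.0806]
tool_rot: [1.0, -0.028, 0.004, 0.002]
contact_force: [-2.1, 1.8, 46.4]
grip_width: 0.0007
grip_force: 23.4
```

Emit:
play_rows:
  steps:
    - [[0, 0, -0.012, 0], [0, 0, 0, 0]]

```text
t: 18.18
tcp_pos: [0.5823, -0.282, 0.0889]
tool_rot: [1.0, -0.028, 0.0, 0.0]
contact_force: [0.6, 0.7, -0.1]
grip_width: 0.0001
grip_force: 0.0
```

Emit:
play_rows:
  steps:
    - [[0, 0, 0, 0], [0, 0, 0, 0], [0, 0, 0, 0], [0, 0, 0, 0]]
  claw: -1

```text
t: 18.68
tcp_pos: [0.582, -0.2818, 0.0878]
tool_rot: [1.0, -0.028, -0.0, -0.0]
contact_force: [0.2, -0.2, 0.1]
grip_width: 0.0722
grip_force: 0.0
```

Run:
```python
from h import *
from station import r
s,p,y,q=pose();g=r.grab_frame("wrist");print(s['t'],p,y,s['contact_force']);c=wristcam(g,s)
for n,c in(("top",0),):
    g=r.grab_frame(n);c=cam(g);h=cv2.cvtColor(g["img"],cv2.COLOR_RGB2HSV);m=(h[...,2]>170);m[:, :300]=0;m[:,350:]=0;m[:150]=0;m[212:]=0;print(m.sum(),rect(m,c,.008))
g=r.grab_frame("wrist");c=wristcam(g,s);h=cv2.cvtColor(g["img"],cv2.COLOR_RGB2HSV);m=((h[...,2]>150)&(h[...,1]<30)).astype(np.uint8);n=cv2.findContours(m,0,1)[0];k=max(n,key=cv2.contourArea)[:,0];P=ray(c,k,.008)*1e3;print(P.min(0),P.max(0),cv2.minAreaRect(P[:,:2].astype(np.float32)))
cv2.imwrite("pics/w7.png",g["img"][:,:,::-1])
```

```text
18.675 [ 581.96416125 -281.81554852   87.84232869] -3.1870754749539048 [ 0.21539132 -0.16772859  0.05104658]
75 (629.5188598632812, -268.3033752441406, 94.72660827636719, 7.193098068237305, -21.79046630859375)
[ 530.95150829 -307.96751593    8.        ] [ 579.79277142 -250.45960251    8.        ] ((556.8438110351562, -279.25396728515625), (55.18384552001953, 48.94316482543945), 86.89305114746094)
```

View pics/w7.png

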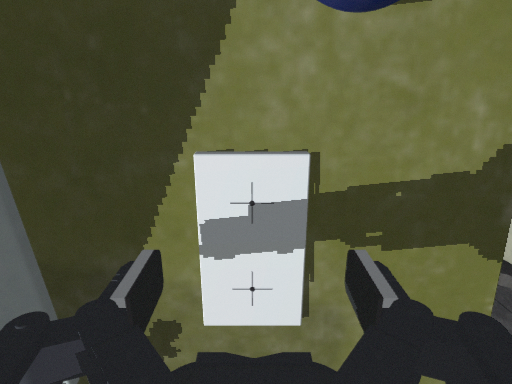

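Emit:
play_rows:
  steps:
    - [[0, -0.001, 0.01, 0], [0, 0, 0.0075, 0], [0, 0, 0, 0]]
  claw: -0.7

```text
t: 19.2
tcp_pos: [0.5817, -0.2806, 0.0695]
tool_rot: [1.0, -0.028, -0.001, -0.0]
contact_force: [-0.6, -0.8, -0.4]
grip_width: 0.073
grip_force: 0.0
```

Emit:
play_rows:
  steps:
    - [[0, 0, 0, 0], [0, 0, 0, 0], [0, 0, 0, 0], [0, 0, 0, 0]]
  claw: 0

```text
t: 19.7
tcp_pos: [0.5822, -0.2809, 0.0708]
tool_rot: [1.0, -0.028, 0.0, 0.0]
contact_force: [-0.6, -0.0, 2.3]
grip_width: 0.0552
grip_force: 27.0
```

Emit:
play_rows:
  steps:
    - [[0, 0, -0.05, 0], [0, 0, -0.06, 0], [0, 0, -0.06, 0], [0, 0, 0, -6], [0, 0, 0, 0]]

```text
t: 20.32
tcp_pos: [0.5819, -0.2808, 0.2407]
tool_rot: [1.0, 0.024, 0.0, -0.0]
contact_force: [-0.3, -0.0, -2.4]
grip_width: 0.0557
grip_force: 27.7
```

Run:
```python
from h import *
s,p,y,q=pose();print(s['t'],p,y,s['grip_width'],bed()[0])
t=W((54,-32,16));print(t,delta([t[0],t[1],250]))
```

```text
20.325 [ 581.9314852  -280.84072464  240.71853642] 2.7895514676492295 0.05567108471326394 [573.65729794 -51.2435601   62.55      ]
[614.08420107 -81.11695219 103.40640646] [  41.8 -197.9   -9.3]
```

Emit:
play_rows:
  steps:
    - [[0.01, -0.05, 0, 0], [0.01, -0.05, 0, 0], [0.01, -0.05, 0, 0], [0.012, -0.048, 0, 0], [0, 0, 0, 0]]
  squeeze: 20

```text
t: 20.95
tcp_pos: [0.6145, -0.0762, 0.2395]
tool_rot: [1.0, 0.026, -0.001, -0.001]
contact_force: [0.1, -0.3, -2.4]
grip_width: 0.0552
grip_force: 27.7
```

Emit:
play_rows:
  steps:
    - [[0, 0, 0.02, 0], [0, 0, 0.02, 0], [0, 0, 0.005, 0], [0, 0, 0.005, 0], [0, 0, 0, 0]]

```text
t: 21.58
tcp_pos: [0.6141, -0.0816, 0.1903]
tool_rot: [1.0, 0.024, -0.0, 0.0]
contact_force: [-2.2, -0.1, 2.0]
grip_width: 0.0552
grip_force: 28.7
```

Run:
```python
from h import *
t=W((54,-32,16));print(pose()[1:3],delta([t[0],t[1],173]))
```

```text
(array([614.1089118 , -81.5754582 , 190.34465394]), np.float64(2.758371168400167)) [ 0.  -0.5 17.3]
```

Emit:
play_rows:
  steps:
    - [[0, 0, 0.004, 0], [0, 0, 0.004, 0], [0, 0, 0, 0]]

```text
t: 21.95
tcp_pos: [0.6144, -0.0814, 0.1828]
tool_rot: [1.0, 0.024, 0.0, 0.0]
contact_force: [-2.6, -2.4, 3.6]
grip_width: 0.0548
grip_force: 29.8
```

Emit:
play_rows:
  steps:
    - [[0, 0, 0.003, 0], [0, 0, 0.002, 0], [0, 0, 0, 0]]

```text
t: 22.32
tcp_pos: [0.6147, -0.0813, 0.178]
tool_rot: [1.0, 0.024, 0.0, 0.0]
contact_force: [-1.4, -2.6, 5.1]
grip_width: 0.0552
grip_force: 29.9
```

Emit:
play_rows:
  steps:
    - [[0, 0, 0.002, 0], [0, 0, 0.001, 0], [0, 0, 0, 0]]

```text
t: 22.7
tcp_pos: [0.6148, -0.0811, 0.1751]
tool_rot: [1.0, 0.024, 0.001, 0.0]
contact_force: [-1.1, -1.7, 5.6]
grip_width: 0.0553
grip_force: 30.2
```

Emit:
play_rows:
  steps:
    - [[0, 0, 0.001, 0], [0, 0, 0.001, 0], [0, 0, 0, 0]]

```text
t: 23.08
tcp_pos: [0.615, -0.0811, 0.1741]
tool_rot: [1.0, 0.024, 0.001, 0.0]
contact_force: [-6.3, -2.3, 20.3]
grip_width: 0.0552
grip_force: 38.7
```

Emit:
play_rows:
  steps:
    - [[0, 0, -0.002, 0], [-0.002, 0, 0.0012, 0], [-0.001, 0, 0.0006, 0], [0, 0, 0, 0]]

```text
t: 23.58
tcp_pos: [0.6114, -0.081, 0.1728]
tool_rot: [1.0, 0.025, 0.0, -0.0]
contact_force: [0.5, 1.2, 4.7]
grip_width: 0.055
grip_force: 30.7
```

Emit:
play_rows:
  steps:
    - [[-0.001, 0, 0.0006, 0], [-0.001, 0, 0.0006, 0], [0, 0, 0, 0]]

```text
t: 23.95
tcp_pos: [0.6094, -0.0812, 0.1716]
tool_rot: [1.0, 0.025, 0.0, -0.0]
contact_force: [0.1, 0.3, 5.0]
grip_width: 0.0552
grip_force: 30.9
```

Emit:
play_rows:
  steps:
    - [[-0.001, 0, 0.0006, 0], [-0.001, 0, 0.0006, 0], [0, 0, 0, 0]]

```text
t: 24.32
tcp_pos: [0.6074, -0.0814, 0.1704]
tool_rot: [1.0, 0.025, 0.0, -0.0]
contact_force: [0.5, -0.0, 5.1]
grip_width: 0.0547
grip_force: 31.1
```

Emit:
play_rows:
  steps:
    - [[0, -0.0015, 0, 0], [0, -0.0015, 0, 0], [0, 0, 0, 0]]

```text
t: 24.7
tcp_pos: [0.6071, -0.0785, 0.1703]
tool_rot: [1.0, 0.025, -0.0, 0.0]
contact_force: [0.1, -4.2, 4.4]
grip_width: 0.055
grip_force: 30.6
```

Emit:
play_rows:
  steps:
    - [[-0.001, 0, 0.0006, 0], [-0.001, 0, 0.0006, 0], [0, 0, 0, 0]]

```text
t: 25.08
tcp_pos: [0.6066, -0.0785, 0.1702]
tool_rot: [1.0, 0.025, 0.002, 0.0]
contact_force: [7.9, -4.0, 8.4]
grip_width: 0.0548
grip_force: 30.7
```

Run:
```python
from h import *
from station import r
s,p,y,q=pose();print(p,s['contact_force']);g=r.grab_frame("wrist");c=wristcam(g,s)
cv2.imwrite("pics/w8.png",cv2.resize(g["img"][100:,110:410],(800,757),interpolation=2)[:600,:,::-1])
h=cv2.cvtColor(g["img"],cv2.COLOR_RGB2GRAY)
for col in(230,250,265):print(col,h[120:384:3,col].tolist())
print(proj(c,[W((100,-28,20))/1e3,W((100,-28,12))/1e3,W((0,-28,20))/1e3,W((0,-28,0))/1e3]))
```

```text
[606.61859148 -78.49261846 170.17197974] [ 7.87171658 -3.95702318  8.44236953]
230 [91, 91, 90, 91, 90, 91, 91, 90, 88, 90, 90, 92, 175, 173, 171, 174, 174, 178, 187, 146, 151, 153, 154, 162, 209, 201, 200, 199, 200, 202, 200, 201, 201, 201, 201, 201, 202, 200, 200, 198, 201, 193, 109, 108, 108, 110, 107, 110, 109, 110, 106, 108, 121, 199, 200, 199, 202, 199, 200, 201, 201, 201, 200, 160, 70, 44, 93, 96, 169, 90, 90, 95, 94, 93, 105, 100, 96, 95, 33, 32, 35, 30, 34, 33, 34, 35, 34, 33]
250 [92, 92, 95, 95, 94, 94, 94, 93, 94, 94, 94, 93, 175, 168, 170, 171, 176, 178, 187, 146, 151, 151, 154, 162, 208, 202, 200, 202, 201, 200, 201, 200, 201, 201, 202, 200, 201, 198, 200, 201, 202, 194, 108, 107, 108, 109, 110, 108, 109, 111, 104, 109, 108, 200, 200, 200, 200, 201, 198, 201, 201, 200, 199, 195, 179, 53, 54, 95, 169, 92, 58, 51, 92, 91, 94, 91, 69, 66, 53, 49, 35, 29, 34, 29, 34, 37, 34, 34]
265 [90, 91, 88, 89, 89, 90, 91, 91, 89, 91, 91, 93, 177, 172, 173, 173, 173, 173, 187, 146, 151, 152, 153, 163, 208, 200, 200, 199, 199, 201, 200, 201, 200, 200, 200, 200, 200, 200, 201, 199, 201, 194, 109, 110, 110, 109, 110, 109, 109, 108, 108, 107, 123, 199, 200, 198, 199, 200, 200, 200, 200, 201, 197, 194, 185, 187, 185, 183, 181, 182, 178, 182, 181, 181, 196, 183, 184, 119, 79, 32, 31, 26, 31, 35, 32, 31, 34, 34]
[[249.98478456 187.53012894]
 [250.09495471 171.85584185]
 [252.13924924 301.75832927]
 [252.16098059 270.89055953]]
```

View pics/w8.png

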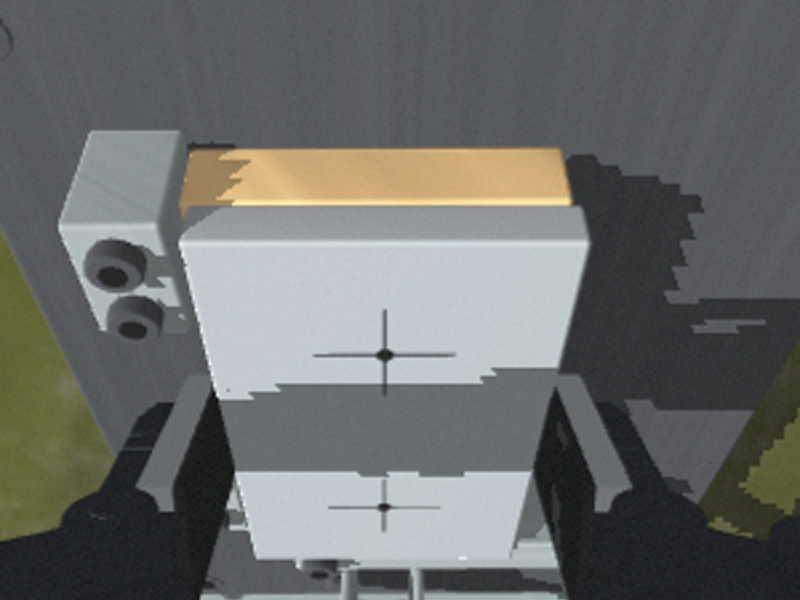

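Emit:
play_rows:
  steps:
    - [[0, -0.001, 0, 0], [0, -0.0005, 0, 0], [0, 0, 0, 0]]

```text
t: 25.5
tcp_pos: [0.6066, -0.0779, 0.1702]
tool_rot: [1.0, 0.024, 0.002, 0.001]
contact_force: [7.9, -8.3, 6.6]
grip_width: 0.0549
grip_force: 30.5
```

Emit:
play_rows:
  steps:
    - [[0, 0.0005, 0, 0], [0, 0.001, 0, 0], [0, 0, 0, 0]]
  claw: -0.6

```text
t: 25.88
tcp_pos: [0.6049, -0.0783, 0.1688]
tool_rot: [1.0, 0.025, -0.0, -0.0]
contact_force: [-1.6, -0.5, 0.2]
grip_width: 0.0686
grip_force: 0.0
```

Emit:
play_rows:
  steps:
    - [[0, 0, -0.03, 0], [0, 0, -0.055, 0], [-0.045, 0, 0, 0], [-0.045, 0, 0, 0], [0, 0, 0, 0]]

```text
t: 26.5
tcp_pos: [0.5129, -0.0832, 0.2543]
tool_rot: [1.0, 0.024, -0.001, 0.0]
contact_force: [0.2, 0.1, 0.9]
grip_width: 0.0684
grip_force: 0.0
```

Run:
```python
from h import *
from station import r
s,p,y,q=pose();g=r.grab_frame("wrist");print(s['t'],p,y);c=wristcam(g,s);np.savez("w9.npz",K=c[0],p=c[1],M=c[2],im=g["img"])
v=cv2.cvtColor(g["img"],cv2.COLOR_RGB2GRAY)
for row in(10,30,60,90):
    x=v[row,185:320].astype(int);d=np.abs(np.diff(x));e=np.where(d>25)[0]+185.5;print(row,e.tolist(),tobed(c,[[e[0],row],[e[-1],row]],20).round(1).tolist() if len(e) else '')
for col in(235,250,265):print(v[90:140,col].tolist())
print(proj(c,[W((0,-28,20))/1e3,W((0,-28,0))/1e3,W((-14,-28,20))/1e3]))
h=cv2.cvtColor(g["img"],cv2.COLOR_RGB2HSV);m=(h[...,0]>12)&(h[...,0]<32)&(h[...,1]>55)&(h[...,2]>120);m[:, :185]=0;m[:,320:]=0;m[125:]=0;print("wood px",m.sum(),np.argwhere(m)[:5].tolist())
```

```text
26.5 [512.94331981 -83.15969537 254.33945027] 2.7700802899415016
10 [202.5, 251.5, 252.5, 253.5, 300.5, 301.5, 302.5] [[78.6, -0.5, 20.0], [78.2, -57.2, 20.0]]
30 [204.5, 205.5, 251.5, 252.5, 253.5, 298.5, 299.5] [[67.6, -0.3, 20.0], [67.3, -56.6, 20.0]]
60 [208.5, 295.5, 296.5, 297.5] [[49.3, -0.6, 20.0], [48.9, -57.2, 20.0]]
90 [192.5, 211.5, 252.5, 253.5, 292.5, 293.5, 294.5] [[28.1, 12.6, 20.0], [27.6, -57.2, 20.0]]
[217, 217, 215, 216, 214, 216, 216, 216, 216, 216, 215, 216, 216, 214, 215, 215, 215, 215, 215, 215, 215, 215, 215, 217, 216, 216, 216, 216, 215, 214, 216, 216, 215, 216, 217, 189, 213, 205, 197, 130, 72, 72, 98, 94, 57, 45, 43, 50, 75, 103]
[214, 216, 216, 216, 211, 154, 165, 216, 215, 214, 215, 214, 216, 216, 214, 217, 215, 215, 215, 215, 215, 215, 215, 214, 215, 215, 215, 215, 215, 215, 215, 216, 215, 215, 217, 218, 207, 205, 201, 199, 205, 208, 210, 205, 201, 202, 203, 202, 193, 140]
[216, 216, 217, 216, 211, 159, 191, 215, 214, 214, 214, 214, 215, 214, 216, 215, 214, 215, 216, 215, 214, 215, 215, 215, 215, 213, 215, 215, 214, 215, 213, 215, 216, 215, 212, 222, 205, 200, 199, 203, 206, 210, 209, 203, 201, 200, 201, 200, 191, 136]
[[252.2480491  123.36708526]
 [252.24485786 107.98582263]
 [252.39915107 138.05930573]]
wood px 0 []
```

Emit:
play_rows:
  steps:
    - [[-0.03, 0.001, 0, 0], [-0.025, 0.003, 0, 0], [0, 0, 0.02, 0], [0, 0, 0.02, 0], [0, 0, 0, 0]]
  claw: 1

```text
t: 27.18
tcp_pos: [0.4607, -0.0893, 0.2132]
tool_rot: [1.0, 0.025, -0.001, -0.0]
contact_force: [-0.4, -0.2, 0.5]
grip_width: 0.0001
grip_force: 0.0
```

```bash
cat > grip.py <<'E'
from h import *
from station import r
ct=None;hs=[];cs=[]
for n in("top","scene"):
    g=r.grab_frame(n);c=cam(g);h=cv2.cvtColor(g["img"],cv2.COLOR_RGB2HSV)
    m=((h[...,0]<8)|(h[...,0]>172))&(h[...,1]>170)&(h[...,2]>90)
    k,l,st,ce=cv2.connectedComponentsWithStats(m.astype(np.uint8));e=proj(c,[.45,-.085,.08])[0]
    i=min((j for j in range(1,k) if st[j,4]>15),key=lambda j:np.hypot(*(ce[j]-e)));print(n,ce[i].round(1),st[i]);hs.append(ce[i]);cs.append(c)
o=least_squares(lambda X:np.r_[(proj(cs[0],X)-hs[0]).ravel(),(proj(cs[1],X)-hs[1]).ravel()],[.45,-.085,.08]);print(o.x*1e3,o.fun.round(1))
print(pose()[1:3])
E
python3 grip.py
```

```text
top [164.7 157.1] [149 148  33  22 256]
scene [268.4 227.6] [261 223  17  10 132]
[587.68733009 -12.8398581   27.06158221] [ 55.4  26.3 -55.5  -4.8]
(array([461.19219142, -89.4312183 , 214.55633168]), np.float64(2.8367714096770174))
```

Emit:
play_rows:
  steps:
    - [[0, -0.003, 0.005, 0], [-0.002, 0, 0.01, 0], [-0.003, 0, 0.01, 0], [-0.003, 0, 0.01, 0], [0, 0, 0, 0]]

```text
t: 27.9
tcp_pos: [0.4518, -0.087, 0.1783]
tool_rot: [1.0, 0.024, -0.001, -0.0]
contact_force: [-0.2, 0.4, 0.1]
grip_width: 0.0004
grip_force: 0.0
```

Emit:
play_rows:
  steps:
    - [[-0.003, 0, 0.01, 0], [-0.003, 0, 0.01, 0], [-0.003, 0, 0.01, 0], [0, 0, 0, 0]]

```text
t: 28.4
tcp_pos: [0.4429, -0.0873, 0.1483]
tool_rot: [1.0, 0.025, -0.001, -0.0]
contact_force: [0.1, 0.3, 0.3]
grip_width: 0.0003
grip_force: 0.0
```

```bash
python3 grip.py | sed -n 2p
```

```text
scene [273.9 250. ] [262 237  22  23 168]
```

Emit:
play_rows:
  steps:
    - [[-0.001, 0, 0.008, 0]]

```text
t: 28.62
tcp_pos: [0.4429, -0.0875, 0.1415]
tool_rot: [1.0, 0.025, 0.001, 0.0]
contact_force: [0.6, 0.6, 1.5]
grip_width: -0.0
grip_force: 0.3
```

Handle is swinging down; continue to the stop.

Emit:
play_rows:
  steps:
    - [[-0.001, 0, 0.006, 0], [-0.001, 0, 0.006, 0], [0, 0, 0.004, 0], [0, 0, 0, 0]]

```text
t: 29.12
tcp_pos: [0.4404, -0.0875, 0.1249]
tool_rot: [1.0, 0.025, -0.0, -0.0]
contact_force: [-0.2, -0.5, 1.0]
grip_width: 0.0001
grip_force: 0.4
```

Emit:
play_rows:
  steps:
    - [[0, 0, 0.003, 0], [0, 0, 0.003, 0], [0, 0, 0, 0]]

```text
t: 29.5
tcp_pos: [0.4412, -0.0875, 0.1218]
tool_rot: [1.0, 0.025, 0.001, 0.001]
contact_force: [-24.5, 4.8, 85.6]
grip_width: 0.0
grip_force: 44.5
```

Emit:
play_rows:
  steps:
    - [[0, 0, -0.005, 0], [0, 0, -0.005, 0], [0, 0, -0.04, 0], [0, 0, -0.05, 0], [0, 0, 0, 0]]

```text
t: 30.12
tcp_pos: [0.4417, -0.0878, 0.2222]
tool_rot: [1.0, 0.024, 0.003, 0.001]
contact_force: [-0.6, -0.9, -1.0]
grip_width: 0.0003
grip_force: 0.0
```

Emit:
play_rows:
  steps:
    - [[-0.03, 0.03, -0.04, 0], [-0.03, 0.05, 0, 0], [0, 0.05, 0, 0], [0, 0.05, 0, 0], [0, 0, 0, 0]]

```text
t: 30.75
tcp_pos: [0.3885, -0.2732, 0.2583]
tool_rot: [1.0, 0.022, -0.001, -0.0]
contact_force: [0.8, 1.0, -0.3]
grip_width: 0.0002
grip_force: 0.0
```

```bash
python3 - <<'E'
from h import *
from station import r
s,p,y,q=pose();print(s['t'],p,s['contact_force'])
f=r.grab_frame("scene");t=r.grab_frame("top");cs=cam(f)
cv2.imwrite("pics/fin.png",np.hstack([cv2.resize(f["img"][130:270,185:310],(400,448),interpolation=2),cv2.resize(t["img"][125:250,205:317],(400,448),interpolation=2)])[:,:,::-1])
o=(W((-64,-28,33.5)))/1e3;M=bed()[1]
E
python3 grip.py
```

```text
30.75 [ 388.53789135 -273.2375037   258.32307428] [ 0.76527839  0.97127418 -0.32462989]
top [249.5 241. ] [246 229   8  26 165]
scene [271.6 254.2] [262 239  20  30 244]
[439.98671858 -87.61976692  38.02537298] [ 0.3  0.2 -0.3 -0. ]
(array([ 389.38702573, -269.26420269,  258.79226766]), np.float64(2.887488758317042))
```

View pics/fin.png

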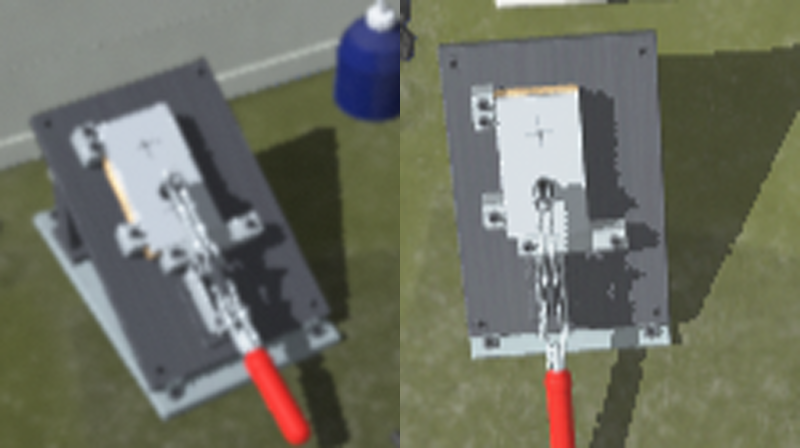

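The final picture shows both sheets against the fences, the rubber tip on the plate, and the grip at its lower stop. The handle turned about 1.12 rad and the arm is clear, so I'm handing in.

```bash
python3 -c "
from station import r
print(r.job_done())"
```

```text
the job is handed in; nothing more can be done
None
```

I handed the job in at about 31 s, and no verdict came back. By my measurements the board and then the plate are home against both fences to within about 1 mm. The clamp is pressed to its stop with its tip on the plate. The fingers peaked at about 86 N when the handle hit its stop and about 76 N on the board or bed while laying the board. Both are under the 120 N wrist limit; the 40 N limit is worded for the arm and gripper body, and I could not confirm that fingers are exempt.

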